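Set the cordless lamp in the bottle and hold its button

ROBOT

A 6-joint arm with a two-finger parallel gripper is mounted at the origin on the work surface. World frame = base frame: x ahead of the robot, y to its left, z up, the work surface at z = 0. Lengths are in m, angles in degrees, forces in N, time in s.
With the tool pointing down it reaches from about 0.375 to 0.925 m from the base axis. Payload 5.7 kg.
Tool frame: the origin (TCP) lies midway between the tips of the shut fingers; the grasp point (between the pads) lies 19 mm behind it; z points along the fingers, y is the line along which they close (so a half turn about z gives the same grasp; the last joint's range is limited). The gripper opens to 85 mm and grips with 20 to 120 N. Pads are 22 mm wide; open, the fingers measure 114 mm over their backs; the gripper's body (76 mm by 85 mm) begins 54 mm behind the grasp point. The pads swing forward as they close: fully open they stand 13 mm farther back than shut.
Start: joints at [65.655, 20.558, 86.54, -0, 72.909, -6.595], TCP at [0.183, 0.571, 0.202] pointing down, gripper open.
Joint ranges: [-170.27, 170.27], [-57.76, 135], [12.27, 136.19], [-55.21, 235.2], [11.17, 155.16], [-170.74, 170.74]. Speed limits (degrees/s): [136.94, 136.94, 180, 180, 180, 180].

INTERFACE

Orientations are given as a 3x3 rotation matrix whose columns are the frame's x, y, z axes.
In Python, from bench import env, snapshot, camera_params gives the robot as it stands.
- The arm moves only by the tool apply_moves, never from a script. Its argument "moves" is text: rows parted by semicolons, each of 7 numbers parted by spaces: the shift along the world's x, y, z in cm, then the turn, a rotation vector about the world's x, y, z in rad, then the closure, from 0 (fully open) to 1 (shut). A call has 1 to 12 rows; each row is the pose to reach, as a shift and turn from the pose commanded when the call began; what a row does not reach only later rows make up. A row lasts 1/12 s, in which the tool goes at most 41.7 mm and 7.16 degrees, less where a joint would pass 70% of its speed; a pose out of reach is approached as far as the arm can. A call with a gripper value outside its range is refused whole. The fingers move at their own pace and stop on an object; "grip_force" is the grip in N (left out, the last holds). Time passes only in rows, so rows that repeat a pose let the fingers close. It gives the time, the measured TCP pose, the force, the opening and the grip force at its end, in the units of the state.
- env.observe(): the state, without advancing time (a new reading comes with each control period).
- snapshot(name): name is "side" or "top" or "wrist"; returns (picture, depth): 480x640x3 uint8, red, green, blue; 480x640 float32, m along the optical axis (not along the pixel's ray), 0 where there is no reading.
- camera_params(name): a dict with "intrinsics" (3x3 intrinsics, pixels), "pose" (4x4, takes a point from camera to world coordinates); the wrist camera has in their place "T_tool_cam" (4x4, takes a point from camera to tool coordinates, whose origin is the TCP and whose axes are the flange's). Camera axes: x right, y down, z forward; pixel columns grow to the right and rows downward; lengths in m; the calibration is good to about 2 mm. A picture is of the moment at which its call begins: read the wrist's pose just before it. camera_params takes no time and is no camera call.
- env.sign_off(): hands the job in; it is judged then, once.
The state is a dict: "t": time; "joint_pos": joint angles; "joint_vel": joint speeds; "joint_efforts": joint torques, N m; "position": TCP position; "tcp_rot": TCP orientation; "force": force on the tool from outside, world axes, zero at the start; "ft_torque": the same for the moment, N m; "grip_width": finger opening in m; "grasp_force": force on a finger pad.
Only numpy, scipy, OpenCV 4.12 (cv2) and the standard library are available. Lean on these libraries where they do the work, as an engineer would, in place of code of your own. Each camera call takes 0.05 s, during which the arm holds its last target. There are 200 camera calls.

TASK

Take the cordless lamp with the cone shade out of the charger, lower its plug fully home into the neck of the empty glass bottle before you let go of it, and leave it standing upright there. Then press the button on top of the lamp gently all the way down and keep it down for at least three seconds while the light comes up; finish still holding it down. Leave the bottle where it stands and do not disturb the other things on the table.

Things in the scene. Friction and masses are not known exactly. Their poses are not given: they have to be found in the camera images.
- lamp: Cordless metal lamp for a bottle's neck, 120 mm tall, 0.15 to 0.26 kg, round about its z axis (up). Origin: tip of its rubber plug. Heights above it: plug up to 32 mm (8 mm across at the tip, 17 mm from 20 mm up); flange 32 to 36; cone shade 45 to 78 (96 mm across below, 48 above); steel cap 44 mm across, 78 to 112, to grip by; button up to 120.
- lamp_seat (a point): Point on the lamp's axis at the underside of its flange, 32 mm above the plug's tip. The flange is a rubber disc 30 mm across that rests on what the lamp is plugged into. The lamp starts upright in an end socket of the charger and is drawn straight up out of it.
- lamp_button_top (a point): Centre of the upper face of the lamp's black push button, 120 mm above the plug's tip while not pressed. The button is 26 mm across and stands 8 mm above the cap, 3 mm when pressed fully, so closed fingertips can press it straight down.
- lamp_button (a joint): Travel of the push button in m: 0 released, 0.005 fully down. A spring pushes it back: 2 N to start it, 4.5 N at full travel. It does not latch.
- bottle: The empty squat bottle of greenish glass, 190 mm tall, 80 mm across up to 95 mm height, shoulders up to 150 mm, then a straight neck 31 mm across, with nothing in it. About 0.5 kg, loose on the table. Origin: centre of its underside; z up.
- bottle_mouth (a point): Centre of the empty bottle's mouth, at the level of its rim, 190 mm above its underside. The bore is 20 mm across and 40 mm deep; the rim is 31 mm across. When the lamp is home, its flange rests on the rim and point lamp_seat is at this point.
- dock: Black charging block fixed to the table, 90 mm (its x) by 280 mm (its y) by 45 mm high, with three sockets 21 mm across and 36 mm deep in its top in a row along its y: at -90, 0 and +90 mm. One end socket holds the lamp, the other the globe light, the middle one is empty. Origin: centre of its underside.
- globe: Bystander: a small light with the same plug and a white ball 44 mm across, without shade or button, 83 mm tall, in the other end socket of the charger. Origin: its plug's tip.
- vase: Bystander: a bottle of the same shape as the empty one, but with a white flower in its mouth, 260 mm tall, the flower 90 mm across. Origin: centre of its underside. It and the empty bottle may stand in each other's place.
- plate: Bystander: white plate 240 mm across, 18 mm high, with a folded place card 60 mm high on it. Origin: centre of its underside.
- wineglass: Bystander: stemmed wine glass, 195 mm tall, 78 mm across. Origin: centre of its underside. Also on the table, fixed and out of the way: a second plate beyond the bottles; at the left (y above 0.45 m) a wine bottle 300 mm tall and a low bread basket; at the right (y below -0.5 m) a cutlery box, a stack of plates and a wine cooler.
- tumbler: Bystander: water glass 110 mm tall, 66 mm across. Origin: centre of its underside.
- tealight: Bystander: amber glass candle holder 55 mm high, 64 mm across. Origin: centre of its underside.
Things that resemble listed ones, but are neither listed nor needed, are in the scene too. What is shaped like the lamp but orange, red or turquoise is not meant.

How it is judged:
By the outcome, as a careful person would: the job done as asked, in the order asked, and still so for the second after the job is handed in, while the arm keeps its last pose, push and grip.
It also fails if it takes over 64 s, if anything falls off the work surface, if the arm or the gripper's body presses on something with over 40 N, if the wrist force passes 120 N, or if a joint passes its speed limit or range.

## Working session

There is one attempt and no reset: what is moved stays moved. The work goes in short steps, Python scripts to look and compute and a tool call to move; the robot and the scene stay as the last step left them, time stands still between calls to the robot, and variables do not carry over. Pictures are saved under pics/ and viewed, at most 10 in all, crops included, and the job is handed in when it is done.

Besides the shell and the picture viewer there is one more tool, called in YAML: its name, and indented under it one key for each argument. apply_moves: Moves the arm, as the interface text tells. Its arguments: {"type":"object","properties":{"moves":{"type":"string"},"grip_force":{"type":"number"}},"required":["moves"]}

```bash
mkdir -p pics; cat > h.py <<'E'
import numpy as np, cv2
from bench import env, snapshot, camera_params
def save(n,p): cv2.imwrite(f'pics/{n}.png',cv2.cvtColor(p,cv2.COLOR_RGB2BGR))
def pose(name,st=None):
    c=camera_params(name)
    if 'pose' in c: return np.array(c['intrinsics']),np.array(c['pose'])
    st=st or env.observe(); T=np.eye(4); T[:3,:3]=st['tcp_rot']; T[:3,3]=st['position']
    return np.array(c['intrinsics']),T@np.array(c['T_tool_cam'])
def ray(K,T,u,v):
    d=T[:3,:3]@np.linalg.solve(K,[u,v,1.]); return T[:3,3],d
def onz(K,T,u,v,z):
    o,d=ray(K,T,u,v); return o+d*(z-o[2])/d[2]
def proj(K,T,p):
    q=T[:3,:3].T@(np.array(p)-T[:3,3]); q=K@q; return q[:2]/q[2]
E
python3 - <<'E'
from h import *
for n in('top','side'):
    p,d=snapshot(n); save(n+'1',p); np.save(n+'1.npy',d); K,T=pose(n); print(n,K.round(1).tolist(),T.round(3).tolist())
E
```

```text
top [[435.5, 0.0, 322.8], [0.0, 435.5, 235.3], [0.0, 0.0, 1.0]] [[0.015, -0.994, 0.106, 0.468], [-0.999, -0.019, -0.045, -0.0], [0.047, -0.105, -0.993, 0.925], [0.0, 0.0, 0.0, 1.0]]
side [[507.8, 0.0, 325.3], [0.0, 507.8, 239.8], [0.0, 0.0, 1.0]] [[-0.692, -0.568, 0.446, 0.149], [-0.722, 0.542, -0.43, 0.384], [0.003, -0.619, -0.785, 0.852], [0.0, 0.0, 0.0, 1.0]]
```

View pics/top1.png

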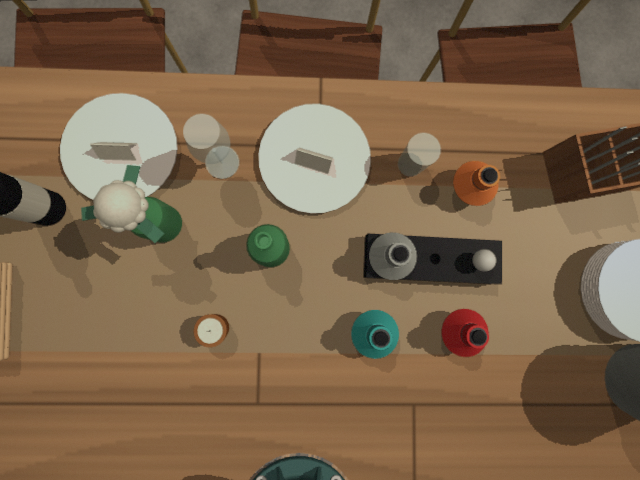

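View pics/side1.png

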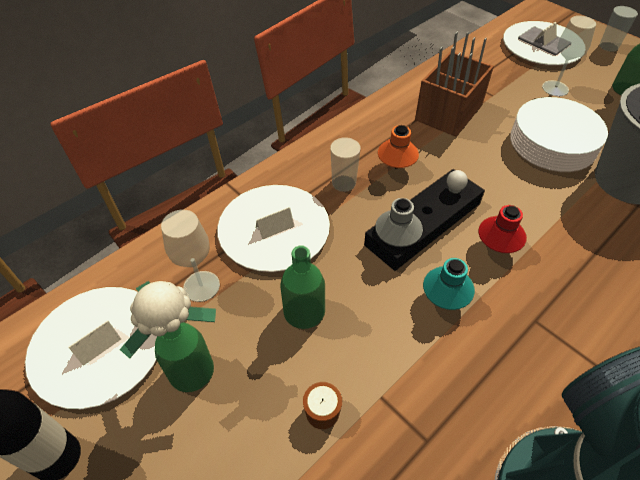

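The top view shows the grey lamp at about (395,256) with its button at (400,254). The empty bottle's mouth is at (263,240), the vase at (120,205), and orange, red and turquoise decoys stand around. In the side view the button is at (402,204) and the bottle mouth at (301,254). Next I'll triangulate both.

```bash
python3 - <<'E'
from h import *
c=[]
for n,(bx,by),(mx,my) in(('top',(400,254),(263,240)),('side',(402,203),(301,255))):
    p=cv2.imread(f'pics/{n}1.png'); d=np.load(n+'1.npy')
    a=cv2.resize(p[by-30:by+30,bx-40:bx+40],None,fx=5,fy=5,interpolation=cv2.INTER_NEAREST)
    b=cv2.resize(p[my-30:my+30,mx-40:mx+40],None,fx=5,fy=5,interpolation=cv2.INTER_NEAREST)
    c.append(np.hstack([a,b]))
    K,T=pose(n)
    g=p.max(2); m=(g<45).astype(np.uint8)
    k,l,s,ce=cv2.connectedComponentsWithStats(m)
    for i in range(1,k):
        if np.hypot(*(ce[i]-[bx,by]))<15 and s[i,4]>15: print(n,'dark',s[i],ce[i])
    for (u,v) in((bx,by),(mx,my),(mx-6,my),(mx+6,my),(mx,my-5)):
        z=d[v,u]; o,r=ray(K,T,u,v); print(n,(u,v),(o+r*z).round(4))
    # 3D of all points in ROI: heights
cv2.imwrite('pics/crops.png',np.vstack(c))
E
```

```text
top dark [393 247  14  14 161] [399.54658385 253.60869565]
top (400, 254) [ 0.5202 -0.1784  0.1333]
top (263, 240) [0.5396 0.0707 0.1516]
top (257, 240) [0.5371 0.0787 0.1762]
top (269, 240) [0.5362 0.0572 0.19  ]
top (263, 235) [0.5459 0.0687 0.1768]
side dark [395 199  15  13 140] [402.07142857 205.28571429]
side (402, 203) [ 0.5202 -0.1768  0.135 ]
side (301, 255) [0.5418 0.0616 0.1693]
side (295, 255) [0.5374 0.0778 0.1886]
side (307, 255) [0.5234 0.0641 0.1896]
side (301, 250) [0.5415 0.0612 0.1831]
```

View pics/crops.png

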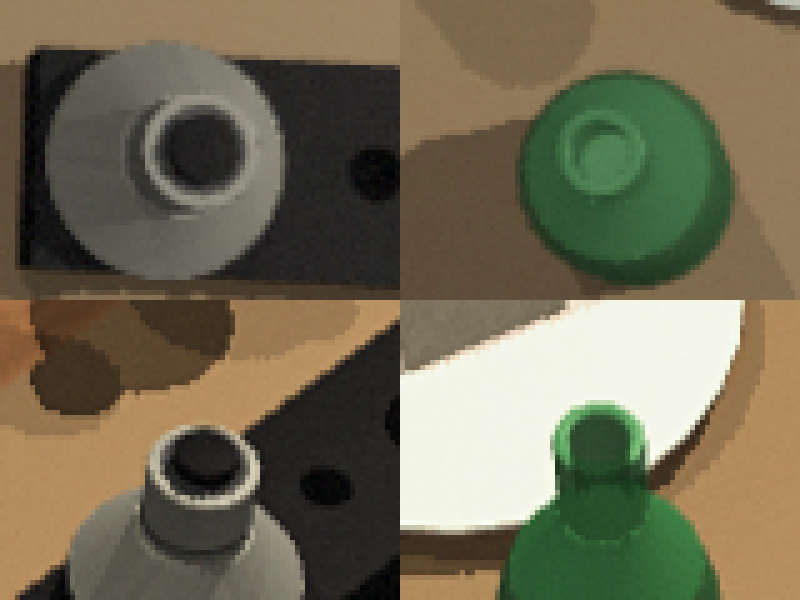

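The crops show the button as a dark disc inside a steel cap ring. The bottle's rim ring is centred at about (263.2,240.2) in the top view and (301,253.2) in the side view.

```bash
cat >> h.py <<'E'
def tri(*obs):
    A=np.zeros((3,3));b=np.zeros(3)
    for K,T,u,v in obs:
        o,d=ray(K,T,u,v); d=d/np.linalg.norm(d); P=np.eye(3)-np.outer(d,d); A+=P; b+=P@o
    x=np.linalg.solve(A,b); return x,[float(np.linalg.norm(proj(K,T,x)-[u,v]).round(2)) for K,T,u,v in obs]
E
python3 - <<'E'
from h import *
t,s=pose('top'),pose('side')
print('btn',tri((*t,399.5,253.6),(*s,401.5,202.5)))
print('mouth',tri((*t,263.2,240.1),(*s,300.8,253.2)))
for n,(x,y) in (('btn',(399.5,253.6)),('mouth',(263.2,240.1))): print(n,onz(*t,x,y,.133 if n=='btn' else .19))
print('mouth side',onz(*s,300.8,253.2,.19),'btn side',onz(*s,401.5,202.5,.133))
st=env.observe(); print({k:np.round(v,3).tolist() for k,v in st.items()}); print(np.round(camera_params('wrist')['T_tool_cam'],3))
# other bystanders
d=np.load('top1.npy')
for nm,(u,v) in dict(globe=(484,260),flower=(120,205),orange=(489,176),turq=(380,338),red=(478,337),wineg=(202,131),tumb=(423,148)).items():
    o,r=ray(*t,u,v); print(nm,(o+r*d[v,u]).round(3))
E
```

```text
btn (array([ 0.5210511 , -0.17671882,  0.13580264]), [0.2, 0.19])
mouth (array([0.53599221, 0.06706552, 0.18512893]), [0.23, 0.24])
btn [ 0.52096507 -0.17757749  0.133     ]
mouth [0.53584345 0.06688032 0.19      ]
mouth side [0.53284509 0.06914646 0.19      ] btn side [ 0.5227657  -0.17866088  0.133     ]
{'t': 0.1, 'joint_pos': [65.655, 20.594, 86.592, -0.001, 72.911, -6.595], 'joint_vel': [-0.01, -0.031, -0.238, -0.06, 0.055, -0.045], 'joint_efforts': [-0.0, -52.865, -27.935, -0.0, 0.005, 0.0], 'position': [0.183, 0.571, 0.201], 'tcp_rot': [[-0.952, 0.305, -0.001], [0.305, 0.952, -0.002], [0.0, -0.002, -1.0]], 'force': [-0.584, 0.291, -0.809], 'ft_torque': [-0.03, 0.005, 0.044], 'grasp_force': 0.0, 'grip_width': 0.085}
[[ 0.    -0.948 -0.318  0.083]
 [ 1.    -0.     0.001 -0.   ]
 [-0.    -0.318  0.948 -0.17 ]
 [ 0.     0.     0.     1.   ]]
globe [ 0.514 -0.353  0.091]
flower [0.58  0.28  0.254]
orange [ 0.674 -0.355  0.119]
turq [ 0.367 -0.144  0.122]
red [ 0.37  -0.326  0.121]
wineg [0.72  0.176 0.195]
tumb [ 0.729 -0.23   0.11 ]
```

apply_moves:
  moves: "0 0 4 0 0 0 0;2 -2 8 0 0 0 0;4 -5 11 0 0 0 0;6 -8 14 0 0 0 0;8 -11 16 0 0 0 0;10 -14 17 0 0 0 0;12 -17 18 0 0 0 0;14 -20 18 0 0 0 0;16 -23 18 0 0 0 0;18 -27 18 0 0 0 0;19 -31 18 0 0 0 0;20 -34 18 0 0 0 0"

```text
t: 1.1
position: [0.383, 0.2288, 0.3815]
tcp_rot: [[-0.952, 0.305, -0.001], [0.305, 0.952, -0.001], [0.0, -0.001, -1.0]]
force: [0.2, 0.6, 0.3]
grip_width: 0.0855
grasp_force: 0.0
```

apply_moves:
  moves: "2 -4 0 0 0 0 0;4 -8 0 0 0 0 0;5 -12 0 0 0 0 0;6 -16 0 0 0 0 0;7 -19 -1 0 0 0 0;8 -22 -3 0 0 0 0;9 -25 -5 0 0 0 0;10 -28 -7 0 0 0 0;11 -31 -9 0 0 0 0;12.5 -35 -12 0 0 0 0;13.7 -39 -14 0 0 0 0;13.7 -41 -15 0 0 0 0"

```text
t: 2.1
position: [0.5203, -0.1803, 0.23]
tcp_rot: [[-0.952, 0.305, -0.001], [0.305, 0.952, 0.0], [0.001, 0.0, -1.0]]
force: [1.2, -0.1, 0.9]
grip_width: 0.0858
grasp_force: 0.0
```

apply_moves:
  moves: "0 0 0 0 0 0 0;0 0 0 0 0 0 0;0 0 0 0 0 0 0;0 0 0 0 0 0 0"

```text
t: 2.43
position: [0.5199, -0.1776, 0.2324]
tcp_rot: [[-0.953, 0.304, 0.0], [0.304, 0.953, 0.0], [-0.0, 0.0, -1.0]]
force: [-0.6, -0.5, -0.2]
grip_width: 0.0855
grasp_force: 0.0
```

```bash
python3 - <<'E'
from h import *
st=env.observe(); p,d=snapshot('wrist'); save('w1',p); K,T=pose('wrist',st)
print(st['position'].round(4) if hasattr(st['position'],'round') else st['position'],np.round(st['tcp_rot'],3).tolist(),np.round(st['joint_pos'],1))
np.savez('w1.npz',K=K,T=T,d=d); print(proj(K,T,[.521,-.178,.133]))
E
```

```text
[ 0.5199 -0.1776  0.2324] [[-0.953, 0.304, 0.0], [0.304, 0.953, 0.0], [-0.0, 0.0, -1.0]] [-26.1  14.8  90.5   0.   74.7 -98.4]
[320.48042204 228.83304408]
```

View pics/w1.png

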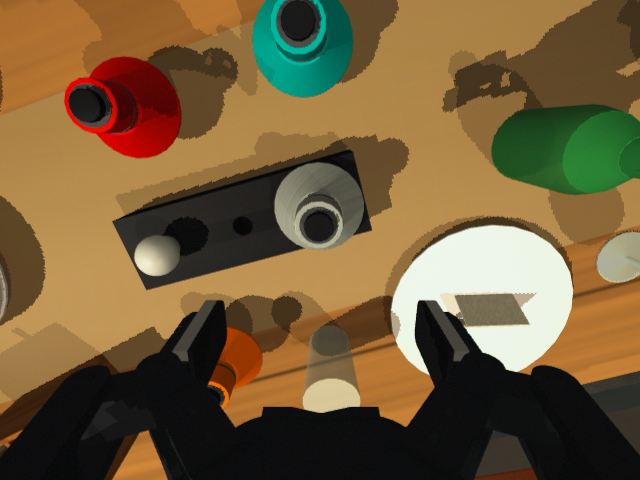

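The button appears at about (320,226) in the wrist view, against a prediction of (320.5,228.8). I'll refine it and then descend.

```bash
python3 - <<'E'
from h import *
z=np.load('w1.npz'); K,T=z['K'],z['T']; p=cv2.imread('pics/w1.png')
m=np.zeros((480,640),np.uint8); m[200:255,295:345]=(p.max(2)<70)[200:255,295:345]
k,l,s,ce=cv2.connectedComponentsWithStats(m)
for i in range(1,k):
    if s[i,4]>50:
        print(s[i],ce[i],onz(K,T,*ce[i],.133)); o,r=ray(K,T,*ce[i]); print(o+r*z['d'][int(ce[i][1]),int(ce[i][0])])
t=pose('top');print(tri((*t,399.5,253.6),(K,T,320,226)))
E
```

```text
[302 200  40  15 125] [325.752 203.232] [ 0.50108286 -0.16704168  0.133     ]
[ 0.50333065 -0.16757571  0.12292677]
[301 207  37  36 953] [318.98111228 224.1112277 ] [ 0.51661085 -0.17793679  0.133     ]
[ 0.51681719 -0.17800544  0.13226485]
(array([ 0.52121431, -0.17891191,  0.1246446 ]), [0.33, 0.69])
```

apply_moves:
  moves: "0 0 -3 0 0 0 0;0 0 -6 0 0 0 0;0 0 -9 0 0 0 0;0 0 -11 0 0 0 0;0 0 -13 0 0 0 0;0 0 -14.2 0 0 0 0;0 0 -14.2 0 0 0 0;0 0 -14.2 0 0 0 0;0 0 -14.2 0 0 0 0"

```text
t: 3.23
position: [0.521, -0.1784, 0.0913]
tcp_rot: [[-0.953, 0.304, 0.002], [0.304, 0.953, -0.001], [-0.002, -0.0, -1.0]]
force: [0.4, 0.1, 0.2]
grip_width: 0.0854
grasp_force: 0.0
```

apply_moves:
  moves: "0 0 0 0 0 0 0.2;0 0 0 0 0 0 0.3;0 0 0 0 0 0 0.4;0 0 0 0 0 0 0.5;0 0 0 0 0 0 0.6;0 0 0 0 0 0 0.7;0 0 0 0 0 0 0.8;0 0 0 0 0 0 1;0 0 0 0 0 0 1;0 0 0 0 0 0 1;0 0 0 0 0 0 1;0 0 0 0 0 0 1"
  grip_force: 30

```text
t: 4.23
position: [0.5207, -0.1791, 0.0908]
tcp_rot: [[-0.952, 0.305, 0.002], [0.305, 0.952, -0.001], [-0.002, -0.0, -1.0]]
force: [-0.9, 0.4, 5.1]
grip_width: 0.0416
grasp_force: 29.6
```

apply_moves:
  moves: "0 0 0.3 0 0 0 1;0 0 0.6 0 0 0 1;0 0 1 0 0 0 1;0 0 1.5 0 0 0 1;0 0 2 0 0 0 1;0 0 2.5 0 0 0 1;0 0 3 0 0 0 1;0 0 3.5 0 0 0 1;0 0 4 0 0 0 1;0 0 5 0 0 0 1;0 0 6 0 0 0 1;0 0 6 0 0 0 1"
  grip_force: 40

```text
t: 5.23
position: [0.5215, -0.1793, 0.1524]
tcp_rot: [[-0.952, 0.305, 0.004], [0.305, 0.952, -0.002], [-0.004, -0.001, -1.0]]
force: [0.5, 0.2, -1.4]
grip_width: 0.0409
grasp_force: 40.7
```

```bash
python3 - <<'E'
from h import *
a,_=snapshot('side'); st=env.observe(); b,_=snapshot('wrist'); K,T=pose('wrist',st); np.savez('w2.npz',K=K,T=T,st=st['position'])
save('s2f',a);save('w2f',b)
A=cv2.resize(a[110:290,300:500],(400,360),interpolation=cv2.INTER_CUBIC)
save('c2',np.hstack([A,cv2.resize(b[200:480,170:480],(398,360))]))
E
```

```text
(no output)
```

View pics/c2.png

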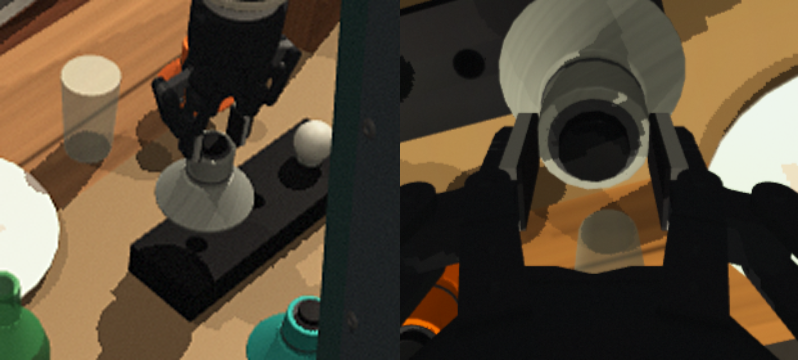

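The lamp is held squarely and upright, clear of the socket. I'll raise it and carry it part way toward the bottle, then look again.

apply_moves:
  moves: "0 0 3 0 0 0 1;0 0 6 0 0 0 1;0 0 9 0 0 0 1;0 0 12 0 0 0 1;0 0 15 0 0 0 1;0.2 3 15.5 0 0 0 1;0.5 6 15.5 0 0 0 1;0.8 9 15.5 0 0 0 1;1 11 15.5 0 0 0 1;1.3 13 15.5 0 0 0 1;1.3 13 15.5 0 0 0 1;1.3 13 15.5 0 0 0 1"

```text
t: 6.33
position: [0.5326, -0.0477, 0.3043]
tcp_rot: [[-0.953, 0.303, -0.001], [0.303, 0.953, -0.0], [0.001, -0.0, -1.0]]
force: [-1.0, 0.4, -2.0]
grip_width: 0.0408
grasp_force: 41.2
```

```bash
python3 - <<'E'
from h import *
st=env.observe(); b,d=snapshot('wrist'); K,T=pose('wrist',st); np.savez('w3.npz',K=K,T=T,d=d); save('w3',b)
print(st['position'],st['tcp_rot'],proj(K,T,[.535,.067,.19]))
E
```

```text
[ 0.53256224 -0.04772683  0.30434765] [[-9.53027305e-01  3.02882523e-01 -1.06466909e-03]
 [ 3.02882836e-01  9.53027790e-01 -1.41915502e-04]
 [ 9.71675504e-04 -4.57719342e-04 -9.99999423e-01]] [447.93866611 186.79453462]
```

View pics/w3.png

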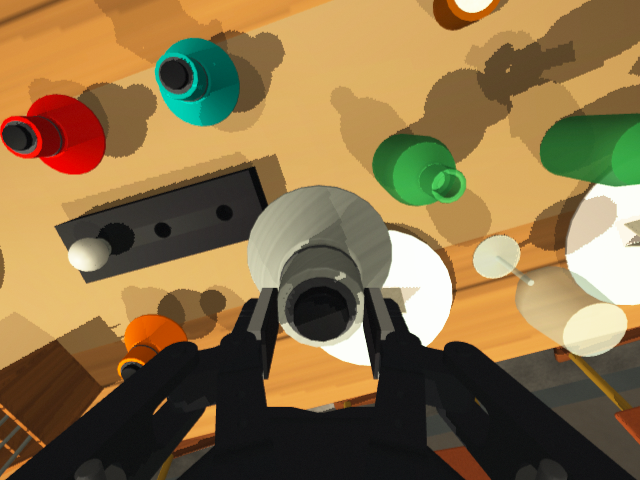

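The mouth is at about (448,184) in the wrist view. That is the same 2.8 px bias as the button showed, so the lamp-to-mouth offset is confirmed. I'll move to hover over the mouth.

apply_moves:
  moves: "0 3 0 0 0 0 1;0.1 6 0 0 0 0 1;0.2 8 0 0 0 0 1;0.2 10 0 0 0 0 1;0.2 11 0 0 0 0 1;0.2 11.6 0 0 0 0 1;0.2 11.6 0 0 0 0 1;0.2 11.6 0 0 0 0 1;0.2 11.6 0 0 0 0 1;0.2 11.6 0 0 0 0 1"

```text
t: 7.22
position: [0.535, 0.0663, 0.3048]
tcp_rot: [[-0.952, 0.306, -0.0], [0.306, 0.952, -0.001], [-0.0, -0.001, -1.0]]
force: [0.5, 0.8, -2.0]
grip_width: 0.0405
grasp_force: 41.3
```

```bash
python3 - <<'E'
from h import *
st=env.observe(); print(st['position'],st['force']); P=np.array(st['position'])
out=[]
for n in('top','side','wrist'):
    p,d=snapshot(n); K,T=pose(n,st); save('h_'+n,p)
    q=proj(K,T,P+[0,0,.042]); print(n,'pred button',q,'pred cone base',proj(K,T,P+[0,0,-.033]))
    x,y=q.astype(int); x=min(max(x,50),590);y=min(max(y,60),420)
    out.append(cv2.resize(p[y-60:y+60,x-50:x+50],(260,312),interpolation=cv2.INTER_CUBIC)); print((x-50,y-60))
save('c4',np.hstack(out))
E
```

```text
[0.53500869 0.06633212 0.30482954] [ 0.50258048  0.81474215 -2.01088238]
top pred button [253.05258743 229.63319411] pred cone base [258.67799556 235.53082351]
(np.int64(203), np.int64(169))
side pred button [297.2918719  183.57009955] pred cone base [299.31461215 218.77584122]
(np.int64(247), np.int64(123))
wrist pred button [320.77980485 320.36333092] pred cone base [320.65398085 257.03857338]
(np.int64(270), np.int64(260))
```

View pics/c4.png

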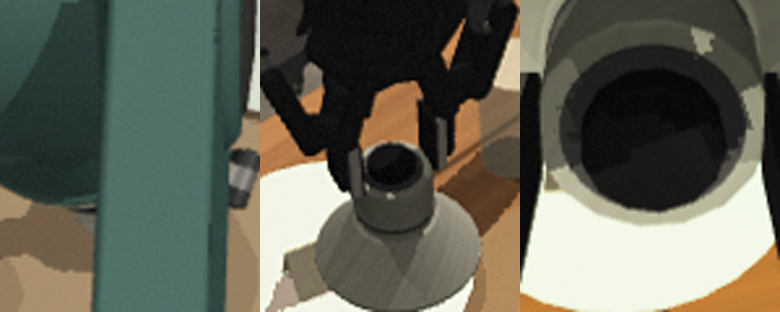

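The side and wrist views show the lamp upright. Its axis is within about 1 mm of the tool axis, once the wrist bias seen earlier is taken out. I'll descend in stages and watch the force.

apply_moves:
  moves: "0 0 -1 0 0 0 1;0 0 -2 0 0 0 1;0 0 -3 0 0 0 1;0 0 -3.5 0 0 0 1;0 0 -4 0 0 0 1;0 0 -4.3 0 0 0 1;0 0 -4.6 0 0 0 1;0 0 -4.8 0 0 0 1;0 0 -5 0 0 0 1;0 0 -5 0 0 0 1;0 0 -5 0 0 0 1"

```text
t: 8.28
position: [0.535, 0.0674, 0.255]
tcp_rot: [[-0.952, 0.305, 0.0], [0.305, 0.952, -0.0], [-0.0, -0.0, -1.0]]
force: [-0.9, 0.2, -1.5]
grip_width: 0.0405
grasp_force: 41.3
```

```bash
python3 - <<'E'
from h import *
st=env.observe(); print(np.round(st['force'],2),np.round(st['ft_torque'],3),st['position'])
E
```

```text
[-0.93  0.15 -1.53] [-0.039 -0.008 -0.047] [0.53501443 0.06741208 0.25502518]
```

apply_moves:
  moves: "0 0 -0.2 0 0 0 1;0 0 -0.4 0 0 0 1;0 0 -0.6 0 0 0 1;0 0 -0.8 0 0 0 1;0 0 -1 0 0 0 1;0 0 -1 0 0 0 1;0 0 -1 0 0 0 1"

```text
t: 8.87
position: [0.5348, 0.0675, 0.2446]
tcp_rot: [[-0.952, 0.305, -0.0], [0.305, 0.952, 0.0], [0.0, -0.0, -1.0]]
force: [-0.1, 0.2, -2.0]
grip_width: 0.0409
grasp_force: 41.3
```

apply_moves:
  moves: "0 0 -0.1 0 0 0 1;0 0 -0.2 0 0 0 1;0 0 -0.3 0 0 0 1;0 0 -0.4 0 0 0 1;0 0 -0.5 0 0 0 1;0 0 -0.6 0 0 0 1;0 0 -0.6 0 0 0 1;0 0 -0.6 0 0 0 1"

```text
t: 9.53
position: [0.5348, 0.0674, 0.2387]
tcp_rot: [[-0.952, 0.305, -0.0], [0.305, 0.952, -0.0], [0.0, -0.0, -1.0]]
force: [0.4, 0.5, -1.9]
grip_width: 0.041
grasp_force: 41.3
```

Still free of contact, with about 2 to 3 mm expected to go. I'll lower in small steps until the force rises.

apply_moves:
  moves: "0 0 -0.1 0 0 0 1;0 0 -0.2 0 0 0 1;0 0 -0.2 0 0 0 1;0 0 -0.2 0 0 0 1"

```text
t: 9.87
position: [0.5348, 0.0674, 0.2367]
tcp_rot: [[-0.952, 0.305, -0.0], [0.305, 0.952, -0.0], [0.0, -0.0, -1.0]]
force: [0.1, 0.7, -2.3]
grip_width: 0.0408
grasp_force: 41.3
```

apply_moves:
  moves: "0 0 -0.1 0 0 0 1;0 0 -0.1 0 0 0 1;0 0 -0.1 0 0 0 1"

```text
t: 10.12
position: [0.5351, 0.0674, 0.2361]
tcp_rot: [[-0.952, 0.305, 0.0], [0.305, 0.952, -0.0], [-0.0, 0.0, -1.0]]
force: [-0.7, 0.3, 0.5]
grip_width: 0.0409
grasp_force: 41.6
```

apply_moves:
  moves: "0 0 -0.1 0 0 0 1;0 0 -0.1 0 0 0 1;0 0 -0.1 0 0 0 1"

```text
t: 10.37
position: [0.5356, 0.0673, 0.236]
tcp_rot: [[-0.952, 0.305, 0.002], [0.305, 0.952, -0.0], [-0.002, 0.0, -1.0]]
force: [-0.7, 1.4, 6.4]
grip_width: 0.041
grasp_force: 42.4
```

Contact came at z = 0.236, exactly where the flange should meet the rim. I'll ease off slightly and open.

apply_moves:
  moves: "0 0 0.1 0 0 0 1;0 0 0.1 0 0 0 0.5;0 0 0.1 0 0 0 0.4;0 0 0.1 0 0 0 0.3;0 0 0.1 0 0 0 0.2;0 0 0.1 0 0 0 0.1;0 0 0.1 0 0 0 0;0 0 0.1 0 0 0 0;0 0 0.1 0 0 0 0;0 0 0.1 0 0 0 0;0 0 0.1 0 0 0 0"
  grip_force: 20

```text
t: 11.28
position: [0.5349, 0.0674, 0.2358]
tcp_rot: [[-0.952, 0.305, -0.0], [0.305, 0.952, -0.0], [0.0, -0.0, -1.0]]
force: [-0.6, 0.6, 0.4]
grip_width: 0.0853
grasp_force: 0.0
```

apply_moves:
  moves: "0 0 1 0 0 0 0;0 0 3 0 0 0 0;0 0 6 0 0 0 0;0 0 9 0 0 0 0;0 0 12 0 0 0 0;0 0 14 0 0 0 0;0 0 14 0 0 0 0;0 0 14 0 0 0 0.6;0 0 14 0 0 0 1;0 0 14 0 0 0 1;0 0 14 0 0 0 1;0 0 14 0 0 0 1"

```text
t: 12.28
position: [0.5344, 0.0674, 0.3748]
tcp_rot: [[-0.952, 0.305, -0.002], [0.305, 0.952, -0.0], [0.002, -0.001, -1.0]]
force: [-0.1, -0.5, 0.3]
grip_width: 0.0252
grasp_force: 0.0
```

```bash
python3 - <<'E'
from h import *
st=env.observe(); print(st['position'],np.round(st['force'],2),st['grip_width'])
b,d=snapshot('wrist');K,T=pose('wrist',st); s,_=snapshot('side'); save('w5',b);save('s5',s)
print(proj(K,T,[.535,.067,.278]),proj(*pose('side'),[.535,.067,.278]))
save('c5',np.hstack([cv2.resize(b,(400,300)),cv2.resize(s[120:345,150:450],(400,300))]))
m=np.zeros((480,640),np.uint8); m[120:320,230:410]=(b.max(2)<70)[120:320,230:410]
k,l,q,ce=cv2.connectedComponentsWithStats(m)
for i in range(1,k):
    if q[i,4]>100: print(q[i],ce[i])
E
```

```text
[0.53435636 0.06741675 0.37477174] [-0.09 -0.48  0.31] 0.025191620748854286
[320.37846033 229.58991803] [298.83116993 216.32200438]
[389 120  21  10 119] [400.78151261 123.42016807]
[303 149  41  19 293] [323.04095563 158.98634812]
[304 193  40  23 275] [323.60363636 199.99272727]
[302 208  38  35 960] [320.803125   224.89791667]
[282 287  13  33 299] [289.10033445 304.85618729]
[347 287  12  33 283] [351.54063604 305.14487633]
[256 296  23  24 313] [266.73801917 308.50798722]
[364 297  21  23 334] [373.58682635 308.56886228]
```

View pics/c5.png

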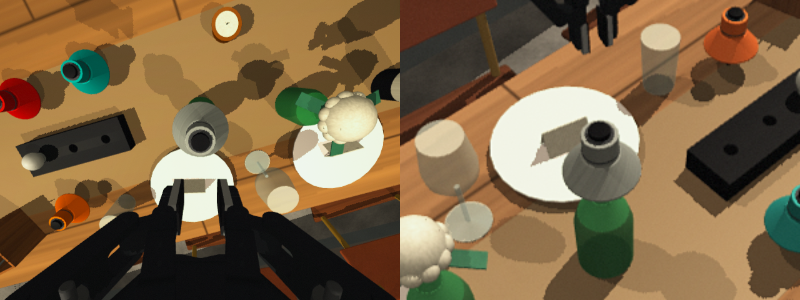

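The lamp stands upright and home on the bottle. The button sits at (320.8,224.9), the same position relative to the tool as before the grasp, so it is centred under the TCP. I'll shut the fingers and approach.

apply_moves:
  moves: "0 0 -2 0 0 0 1;0 0 -4 0 0 0 1;0 0 -6 0 0 0 1;0 0 -7.5 0 0 0 1;0 0 -8.5 0 0 0 1;0 0 -9 0 0 0 1;0 0 -9 0 0 0 1;0 0 -9 0 0 0 1;0 0 -9 0 0 0 1;0 0 -9 0 0 0 1"

```text
t: 13.22
position: [0.5357, 0.0674, 0.287]
tcp_rot: [[-0.952, 0.305, 0.002], [0.305, 0.952, -0.0], [-0.002, 0.001, -1.0]]
force: [0.3, -0.2, 0.2]
grip_width: 0.0002
grasp_force: 0.0
```

apply_moves:
  moves: "0 0 -0.1 0 0 0 1;0 0 -0.2 0 0 0 1;0 0 -0.3 0 0 0 1;0 0 -0.4 0 0 0 1;0 0 -0.5 0 0 0 1;0 0 -0.6 0 0 0 1;0 0 -0.7 0 0 0 1;0 0 -0.8 0 0 0 1;0 0 -0.8 0 0 0 1;0 0 -0.8 0 0 0 1"

```text
t: 14.05
position: [0.5348, 0.0674, 0.2778]
tcp_rot: [[-0.952, 0.305, -0.0], [0.305, 0.952, -0.0], [0.0, -0.0, -1.0]]
force: [-1.1, 0.6, 0.4]
grip_width: -0.0002
grasp_force: 0.0
```

apply_moves:
  moves: "0 0 -0.1 0 0 0 1;0 0 -0.2 0 0 0 1;0 0 -0.3 0 0 0 1;0 0 -0.3 0 0 0 1;0 0 -0.3 0 0 0 1"

```text
t: 14.47
position: [0.5349, 0.0674, 0.2748]
tcp_rot: [[-0.952, 0.305, -0.0], [0.305, 0.952, -0.0], [0.0, -0.0, -1.0]]
force: [-0.2, -0.3, 0.3]
grip_width: 0.0001
grasp_force: 0.0
```

apply_moves:
  moves: "0 0 -0.1 0 0 0 1;0 0 -0.2 0 0 0 1;0 0 -0.2 0 0 0 1;0 0 -0.2 0 0 0 1"

```text
t: 14.8
position: [0.5349, 0.0674, 0.2728]
tcp_rot: [[-0.952, 0.305, -0.0], [0.305, 0.952, -0.0], [0.0, -0.0, -1.0]]
force: [-0.4, -0.6, -0.6]
grip_width: 0.0001
grasp_force: 0.0
```

apply_moves:
  moves: "0 0 -0.1 0 0 0 1;0 0 -0.1 0 0 0 1;0 0 -0.1 0 0 0 1;0 0 -0.1 0 0 0 1"

```text
t: 15.13
position: [0.5349, 0.0674, 0.2719]
tcp_rot: [[-0.952, 0.305, 0.0], [0.305, 0.952, -0.0], [-0.0, -0.0, -1.0]]
force: [-0.7, -1.0, -0.8]
grip_width: -0.0004
grasp_force: 0.0
```

apply_moves:
  moves: "0 0 -0.1 0 0 0 1;0 0 -0.2 0 0 0 1;0 0 -0.2 0 0 0 1;0 0 -0.2 0 0 0 1"

```text
t: 15.47
position: [0.5348, 0.0674, 0.2698]
tcp_rot: [[-0.952, 0.305, -0.0], [0.305, 0.952, -0.0], [0.0, -0.0, -1.0]]
force: [0.0, 0.7, -0.2]
grip_width: 0.0003
grasp_force: 0.0
```

```bash
python3 - <<'E'
from h import *
st=env.observe(); print(st['position'],np.round(st['force'],2))
s,d=snapshot('side'); K,T=pose('side'); b,_=snapshot('wrist'); save('s6',s)
save('c6',np.hstack([cv2.resize(s[140:290,225:375],(400,400),interpolation=cv2.INTER_CUBIC),cv2.resize(b[180:400,210:430],(400,400))]))
E
```

```text
[0.5348422  0.06739423 0.26976014] [ 0.02  0.69 -0.23]
```

View pics/c6.png

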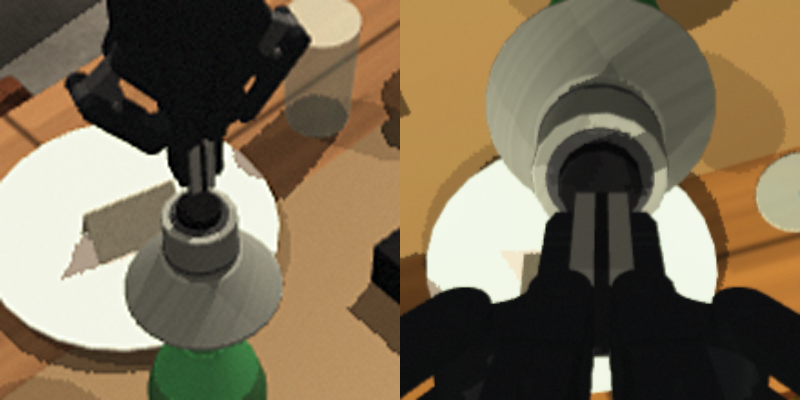

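The closed fingertips are just above the button, which shows slightly lower than expected. I'll measure the heights with depth.

```bash
python3 - <<'E'
from h import *
for n in('side','wrist'):
    st=env.observe(); p,d=snapshot(n); K,T=pose(n,st)
    v,u=np.mgrid[:480,:640]; r=np.linalg.inv(K)@np.stack([u.ravel(),v.ravel(),np.ones(u.size)])*d.ravel()
    P=(T[:3,:3]@r).T+T[:3,3]; c=p.reshape(-1,3).max(1)
    R=np.hypot(P[:,0]-.535,P[:,1]-.0675); ok=d.ravel()>0
    for lo,hi in((0,.011),(.017,.021),(.026,.045)):
        m=ok&(R<hi)&(R>=lo)&(P[:,2]<.32); h,e=np.histogram(P[m,2],bins=np.arange(.2,.32,.002)); i=h>max(3,.04*h.sum()); print(n,(lo,hi),[(round(float(a),3),int(b)) for a,b in zip(e[:-1][i],h[i])])
    # bottle mouth/flange level: lateral button centre at dark colour
    m=ok&(R<.02)&(c<60)&(P[:,2]<.29)&(P[:,2]>.255); print(n,'dark mean',P[m].mean(0).round(4),P[m].shape, 'z pct',np.percentile(P[m,2],[10,50,90]).round(4))
E
```

```text
side (0, 0.011) [(0.276, 42), (0.278, 73)]
side (0.017, 0.021) [(0.236, 14), (0.244, 14), (0.25, 13), (0.268, 62), (0.27, 73)]
side (0.026, 0.045) [(0.208, 57), (0.21, 116), (0.212, 121), (0.214, 119), (0.216, 118), (0.218, 118), (0.22, 115), (0.222, 92), (0.224, 103), (0.226, 86), (0.228, 96), (0.23, 72)]
side dark mean [0.5315 0.0706 0.2757] (265, 3) z pct [0.2709 0.2773 0.2791]
wrist (0, 0.011) [(0.274, 140), (0.276, 560)]
wrist (0.017, 0.021) [(0.266, 197), (0.268, 760)]
wrist (0.026, 0.045) [(0.208, 450), (0.21, 534), (0.212, 538), (0.214, 513), (0.216, 513), (0.218, 506), (0.22, 457), (0.222, 479), (0.224, 425), (0.226, 433), (0.228, 420), (0.23, 312)]
wrist dark mean [0.5297 0.0701 0.2744] (1553, 3) z pct [0.2694 0.276  0.277 ]
```

Depth puts the unpressed button top at 0.277 m and the cap at 0.269 m, so the lamp is fully home. The fingertips end somewhat behind the nominal TCP, so I'll keep probing.

apply_moves:
  moves: "0 0 -0.1 0 0 0 1;0 0 -0.1 0 0 0 1;0 0 -0.1 0 0 0 1;0 0 -0.1 0 0 0 1"

```text
t: 16.0
position: [0.5349, 0.0674, 0.2688]
tcp_rot: [[-0.952, 0.305, -0.0], [0.305, 0.952, -0.0], [0.0, -0.0, -1.0]]
force: [0.5, -0.3, 0.4]
grip_width: 0.0001
grasp_force: 0.0
```

apply_moves:
  moves: "0 0 -0.1 0 0 0 1;0 0 -0.1 0 0 0 1;0 0 -0.1 0 0 0 1;0 0 -0.1 0 0 0 1"

```text
t: 16.33
position: [0.5349, 0.0674, 0.2678]
tcp_rot: [[-0.952, 0.305, -0.0], [0.305, 0.952, -0.0], [0.0, -0.0, -1.0]]
force: [0.4, 0.3, -0.3]
grip_width: -0.0
grasp_force: 0.0
```

apply_moves:
  moves: "0 0 -0.1 0 0 0 1;0 0 -0.1 0 0 0 1;0 0 -0.1 0 0 0 1;0 0 -0.1 0 0 0 1"

```text
t: 16.67
position: [0.5349, 0.0674, 0.2668]
tcp_rot: [[-0.952, 0.305, -0.0], [0.305, 0.952, -0.0], [0.0, -0.0, -1.0]]
force: [0.5, -0.7, 0.3]
grip_width: 0.0001
grasp_force: 0.0
```

```bash
python3 - <<'E'
from h import *
for n in('side','wrist'):
    st=env.observe(); p,d=snapshot(n); K,T=pose(n,st)
    v,u=np.mgrid[:480,:640]; r=np.linalg.inv(K)@np.stack([u.ravel(),v.ravel(),np.ones(u.size)])*d.ravel()
    P=(T[:3,:3]@r).T+T[:3,3]; ok=d.ravel()>0
    R=np.hypot(P[:,0]-.535,P[:,1]-.0675)
    m=ok&(R<.02)&(P[:,2]>.25)&(P[:,2]<.32)
    for z in np.arange(.262,.3,.002):
        q=m&(abs(P[:,2]-z)<.001)
        if q.sum()>2: print(n,round(z,3),q.sum(),'x',np.percentile(P[q,0],[0,50,100]).round(3),'y',np.percentile(P[q,1],[0,50,100]).round(3))
E
```

```text
side 0.268 16 x [0.517 0.529 0.551] y [0.048 0.078 0.087]
side 0.27 119 x [0.516 0.529 0.554] y [0.048 0.075 0.087]
side 0.272 70 x [0.517 0.527 0.553] y [0.051 0.074 0.085]
side 0.274 21 x [0.517 0.525 0.547] y [0.06  0.075 0.081]
side 0.276 27 x [0.522 0.528 0.547] y [0.056 0.07  0.08 ]
side 0.278 114 x [0.522 0.533 0.546] y [0.054 0.068 0.08 ]
side 0.28 32 x [0.521 0.532 0.544] y [0.062 0.07  0.079]
side 0.298 4 x [0.524 0.526 0.531] y [0.066 0.073 0.075]
wrist 0.266 4 x [0.517 0.53  0.546] y [0.057 0.074 0.084]
wrist 0.268 716 x [0.515 0.526 0.551] y [0.048 0.076 0.087]
wrist 0.27 811 x [0.515 0.526 0.55 ] y [0.048 0.072 0.087]
wrist 0.272 71 x [0.518 0.523 0.533] y [0.053 0.071 0.082]
wrist 0.274 74 x [0.521 0.524 0.54 ] y [0.056 0.072 0.08 ]
wrist 0.276 803 x [0.522 0.53  0.544] y [0.055 0.069 0.08 ]
wrist 0.278 156 x [0.522 0.53  0.542] y [0.055 0.068 0.079]
wrist 0.298 28 x [0.522 0.523 0.526] y [0.065 0.069 0.076]
```

```bash
python3 - <<'E'
from h import *
st=env.observe(); print(st['position'])
for n in('side','wrist'):
    p,d=snapshot(n); K,T=pose(n,st)
    v,u=np.mgrid[:480,:640]; r=np.linalg.inv(K)@np.stack([u.ravel(),v.ravel(),np.ones(u.size)])*d.ravel()
    P=(T[:3,:3]@r).T+T[:3,3]; ok=d.ravel()>0
    R=np.hypot(P[:,0]-.535,P[:,1]-.0675); m=ok&(R<.03)&(P[:,2]>.281)&(P[:,2]<.36)
    print(n,np.sort(P[m,2])[:12].round(4)); h,e=np.histogram(P[m,2],bins=np.arange(.28,.36,.004)); print(h)
E
```

```text
[0.53489582 0.06741076 0.26687742]
side [0.2982 0.2988 0.2994 0.2995 0.3001 0.3002 0.3008 0.3012 0.3012 0.3013
 0.3017 0.3017]
[  0   0   0   0   4  20  30  41  38  41  34  45  33  27  32  59  96 119
 127]
wrist [0.2969 0.2969 0.297  0.2972 0.2973 0.2976 0.2977 0.2978 0.2978 0.2978
 0.2979 0.2979]
[   0    0    0    0   50  189  262  290  313  317  361  321  347  518
  665 1386 1370 2952 1397]
```

Both cameras put the real fingertips at 0.297 m, about 30 mm above the nominal TCP. That leaves about 20 mm to contact.

apply_moves:
  moves: "0 0 -0.3 0 0 0 1;0 0 -0.6 0 0 0 1;0 0 -0.9 0 0 0 1;0 0 -1.2 0 0 0 1;0 0 -1.4 0 0 0 1;0 0 -1.6 0 0 0 1;0 0 -1.6 0 0 0 1;0 0 -1.6 0 0 0 1"

```text
t: 17.53
position: [0.5349, 0.0674, 0.2508]
tcp_rot: [[-0.952, 0.305, -0.0], [0.305, 0.952, -0.0], [0.0, -0.0, -1.0]]
force: [0.5, -0.0, -0.5]
grip_width: -0.0003
grasp_force: 0.0
```

apply_moves:
  moves: "0 0 -0.1 0 0 0 1;0 0 -0.2 0 0 0 1;0 0 -0.2 0 0 0 1;0 0 -0.2 0 0 0 1"

```text
t: 17.87
position: [0.5349, 0.0674, 0.2488]
tcp_rot: [[-0.952, 0.305, -0.0], [0.305, 0.952, -0.0], [0.0, -0.0, -1.0]]
force: [-0.6, -0.7, -0.4]
grip_width: 0.0002
grasp_force: 0.0
```

apply_moves:
  moves: "0 0 -0.1 0 0 0 1;0 0 -0.2 0 0 0 1;0 0 -0.2 0 0 0 1;0 0 -0.2 0 0 0 1"

```text
t: 18.2
position: [0.5351, 0.0674, 0.2471]
tcp_rot: [[-0.952, 0.305, 0.0], [0.305, 0.952, -0.0], [-0.0, 0.0, -1.0]]
force: [-0.6, -0.1, 3.0]
grip_width: -0.0001
grasp_force: 1.3
```

apply_moves:
  moves: "0 0 -0.1 0 0 0 1;0 0 -0.2 0 0 0 1;0 0 -0.3 0 0 0 1;0 0 -0.4 0 0 0 1;0 0 -0.4 0 0 0 1;0 0 -0.4 0 0 0 1"

```text
t: 18.7
position: [0.5353, 0.0674, 0.2436]
tcp_rot: [[-0.952, 0.305, 0.001], [0.305, 0.952, -0.0], [-0.001, 0.0, -1.0]]
force: [-0.5, 0.3, 7.4]
grip_width: -0.0001
grasp_force: 3.8
```

apply_moves:
  moves: "0 0 -0.1 0 0 0 1;0 0 -0.1 0 0 0 1;0 0 -0.1 0 0 0 1;0 0 -0.1 0 0 0 1"

```text
t: 19.03
position: [0.5359, 0.0674, 0.2435]
tcp_rot: [[-0.952, 0.305, 0.003], [0.305, 0.952, -0.0], [-0.003, 0.001, -1.0]]
force: [-1.9, 0.7, 12.2]
grip_width: 0.0
grasp_force: 6.4
```

The button is at its stop: the force rises without further travel. I'll ease off slightly and hold for more than three seconds.

apply_moves:
  moves: "0 0 0.03 0 0 0 1;0 0 0.03 0 0 0 1;0 0 0.03 0 0 0 1;0 0 0.03 0 0 0 1;0 0 0.03 0 0 0 1;0 0 0.03 0 0 0 1;0 0 0.03 0 0 0 1;0 0 0.03 0 0 0 1;0 0 0.03 0 0 0 1;0 0 0.03 0 0 0 1;0 0 0.03 0 0 0 1;0 0 0.03 0 0 0 1"

```text
t: 20.03
position: [0.5357, 0.0674, 0.2435]
tcp_rot: [[-0.952, 0.305, 0.002], [0.305, 0.952, -0.0], [-0.002, 0.001, -1.0]]
force: [-2.4, -0.7, 11.6]
grip_width: -0.0
grasp_force: 5.6
```

apply_moves:
  moves: "0 0 0 0 0 0 1;0 0 0 0 0 0 1;0 0 0 0 0 0 1;0 0 0 0 0 0 1;0 0 0 0 0 0 1;0 0 0 0 0 0 1;0 0 0 0 0 0 1;0 0 0 0 0 0 1;0 0 0 0 0 0 1;0 0 0 0 0 0 1;0 0 0 0 0 0 1;0 0 0 0 0 0 1"

```text
t: 21.03
position: [0.5357, 0.0675, 0.2436]
tcp_rot: [[-0.952, 0.305, 0.002], [0.305, 0.952, -0.0], [-0.002, 0.001, -1.0]]
force: [-2.3, 0.7, 11.4]
grip_width: -0.0002
grasp_force: 5.6
```

apply_moves:
  moves: "0 0 0 0 0 0 1;0 0 0 0 0 0 1;0 0 0 0 0 0 1;0 0 0 0 0 0 1;0 0 0 0 0 0 1;0 0 0 0 0 0 1;0 0 0 0 0 0 1;0 0 0 0 0 0 1;0 0 0 0 0 0 1;0 0 0 0 0 0 1;0 0 0 0 0 0 1;0 0 0 0 0 0 1"

```text
t: 22.03
position: [0.5357, 0.0674, 0.2436]
tcp_rot: [[-0.952, 0.305, 0.002], [0.305, 0.952, -0.0], [-0.002, 0.001, -1.0]]
force: [-1.8, -0.0, 11.5]
grip_width: -0.0001
grasp_force: 5.6
```

apply_moves:
  moves: "0 0 0 0 0 0 1;0 0 0 0 0 0 1;0 0 0 0 0 0 1;0 0 0 0 0 0 1;0 0 0 0 0 0 1;0 0 0 0 0 0 1;0 0 0 0 0 0 1;0 0 0 0 0 0 1;0 0 0 0 0 0 1;0 0 0 0 0 0 1;0 0 0 0 0 0 1;0 0 0 0 0 0 1"

```text
t: 23.03
position: [0.5357, 0.0674, 0.2436]
tcp_rot: [[-0.952, 0.305, 0.002], [0.305, 0.952, -0.0], [-0.002, 0.001, -1.0]]
force: [-2.0, 0.2, 12.4]
grip_width: -0.0002
grasp_force: 5.6
```

```bash
python3 - <<'E'
from h import *
s,_=snapshot('side'); st=env.observe(); print(st['t'],st['position'],np.round(st['force'],2)); b,_=snapshot('wrist')
save('c7',np.hstack([cv2.resize(s,(400,300)),cv2.resize(b,(400,300))]))
E
```

```text
23.0833 [0.53571158 0.06742685 0.24356469] [-1.4   0.66 11.09]
```

View pics/c7.png

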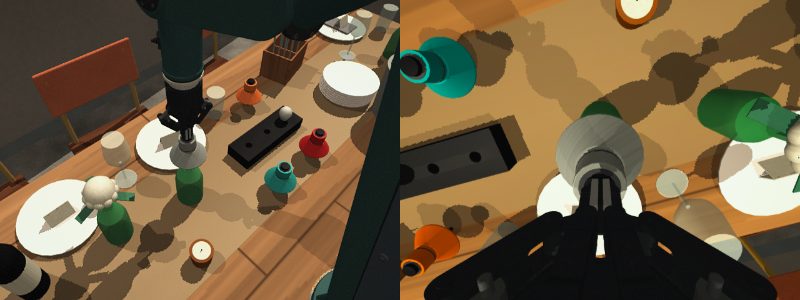

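```bash
python3 - <<'E'
from h import *
s,_=snapshot('side'); a=cv2.cvtColor(cv2.imread('pics/s6.png'),cv2.COLOR_BGR2RGB)
d=s.astype(int).sum(2)-a.astype(int).sum(2)
print('cone',s[228:262,280:325].mean((0,1)),a[228:262,280:325].mean((0,1)),'bottle',s[275:310,285:320].mean((0,1)),a[275:310,285:320].mean((0,1)))
st=env.observe(); print(st['t'],st['position'],np.round(st['force'],1))
print(env.sign_off())
E
```

```text
cone [96.83333333 94.47058824 82.47973856] [98.27189542 95.85359477 83.74248366] bottle [38.97306122 74.00979592 40.21061224] [38.91020408 74.01142857 40.21061224]
23.1833 [0.53569334 0.0674322  0.24354539] [-1.8  0.  11.7]
the job is handed in; nothing more can be done
None
```

I handed the job in at 23.2 s: the lamp stands upright and home in the bottle's neck, and its button has been held at its stop for over 4 s at about 12 N and is still held. I saw nothing else on the table disturbed, but the side camera showed no brightening at the lamp, so I couldn't confirm that the light came up.

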